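# Set the warming drawer's dial and open it

## Robot

A 7-joint arm with a two-finger parallel gripper is mounted at the origin on the work surface. World frame = base frame: x ahead of the robot, y to its left, z up, the work surface at z = 0. Lengths are in m, angles in rad, forces in N, time in s.
With the tool pointing down it reaches from about 0.425 to 0.925 m from the base axis. Payload 6.8 kg.
Tool frame: the origin (TCP) lies between the finger pads, 19 mm behind the fingertips; this is the grasp point; y points along the fingers, x is the direction in which the jaws open and shut, and the axes are right-handed (so a half turn about y gives the same grasp; the last joint's range is limited). The gripper opens to 88 mm and grips with 3 to 60 N. Pads are 20 mm wide; open, the fingers measure 115 mm over their backs; the gripper's body (75 mm by 178 mm) begins 61 mm behind the grasp point.
Start: joints at [1.105, 0.477, 0.022, 1.555, -0.011, 1.109, -0.083], TCP at [0.236, -0.632, 0.241] pointing down, gripper open.
Joint ranges: [-2.96, 2.96], [-0.34, 2.1], [-1.41, 1.46], [0.24, 2.44], [-1.37, 4.51], [0.17, 1.92], [-2.96, 2.96]. Speed limits (rad/s): [2.39, 2.39, 3.14, 3.14, 3.14, 3.14, 3.14].

## Interface

Orientations are given as a unit quaternion [w, x, y, z].
In Python, from plant import ctrl, cams, order gives the robot as it stands.
- The arm moves only by the tool carry_out, never from a script. Its argument "series" is a list of rows, each a list of 7 numbers: the shift along the tool's x, y, z as a fraction of full scale, then the turn, a rotation vector about the tool's x, y, z as a fraction of full scale, then the gripper command: -1 is fully open, 1 is shut, values between are in proportion. A call has exactly 10 rows; each row shifts and turns the commanded pose from where the row before left it, along the tool's axes as they then stand; what a row does not reach is not made up. Full scale, the value 1, is 30 mm for a shift and pi/4 rad for a turn. A row lasts 1/10 s, in which the tool goes at most 50 mm and 8.59 degrees, less where a joint would pass 70% of its speed; a pose out of reach is approached as far as the arm can. A call with a number of a shift or a turn outside -1 to 1 is refused whole. A call with a gripper value outside its range is refused whole. The fingers move at their own pace and stop on an object; "squeeze" is the grip in N (left out, the last holds). Time passes only in rows, so rows that do not move let the fingers close, or fill a call up. It gives the time, the measured TCP pose, the force and the opening at its end, in the units of the state.
- ctrl.state(): the state, without advancing time (a new reading comes with each control period).
- cams.capture(name): name is "scene" or "top" or "wrist"; returns a dict with "img" (480x640x3 uint8, red, green, blue), "range_z" (480x640 float32, m along the optical axis (not along the pixel's ray), 0 where there is no reading), "K" (3x3 intrinsics, pixels), "position" and "attitude" of the camera in the world; the wrist camera has in their place "tool_from_camera" (4x4, takes a point from camera to tool coordinates, whose origin is the TCP and whose axes are the tool frame's). Camera axes: x right, y up, looking along -z (the intrinsics and any distortion apply to the point x, -y, -z); pixel columns grow to the right and rows downward; lengths in m; the calibration is good to about 2 mm. A picture is of the moment at which its call begins: read the wrist's pose just before it.
- order.hand_in(): hands the job in, once; it reports no verdict.
The state is a dict: "t": time; "joint_pos": joint angles; "joint_vel": joint speeds; "joint_efforts": joint torques, N m; "eef_pos": TCP position; "ee_rot": TCP orientation; "wrist_force": force on the tool from outside, world axes, zero at the start; "ft_torque": the same for the moment, N m; "width": opening from 0.0 (shut) to 1.0 (fully open).
Only numpy, scipy, OpenCV 4.12 (cv2) and the standard library are available. Lean on these libraries where they do the work, as an engineer would, in place of code of your own. Each camera call takes 0.05 s, during which the arm holds its last target. There are 200 camera calls.

## Task

Get the warming drawer ready for serving: first turn its black dial clockwise until the white pointer lines up with the red tab on the scale, and let go of it. Then gently pull the copper-handled drawer out until it meets its stop, keeping the cups inside upright, and leave everything else where it stands.

Things in the scene. Friction and masses are not known exactly. Their poses are not given: they have to be found in the camera images.
- warmer: Warming drawer: fixed white box on the worktop, 300 mm deep, 400 wide; origin under its centre, x axis from front to back, front towards the robot. Drawer bay y -50 to 200 mm, its top at 125 mm. Control column y -200 to -50: its panel (150 mm square) slopes up from the front edge (85 mm high) at 35 deg, so its normal leans 35 deg from vertical towards the robot; flat top behind it at 171 mm.
- dial_grip (a point): Point on the dial's axis, 34 mm above the panel: where the TCP grips. Site z axis: the panel's outward normal; the point turns with the dial. The black dial is a disc 80 mm across (top 12 mm above the panel) with a straight grip bar 70 mm long, 16 mm thick, from 12 to 46 mm above the panel, centred on the axis, along the pointer. Round it is a flat white scale with black ticks.
- dial_pointer (a point): Point in line with the dial's white pointer stripe (on the bar's top, from the axis to one end, and down that end), 45 mm from the axis, 12 mm above the panel. Turns with the dial.
- tab_point (a point): Point at the inner end of the red tab (20 x 9 mm, flat on the scale; it cannot be felt or moved), 45 mm from the dial axis, 12 mm above the panel: the place where dial_pointer must come.
- dial (a joint): Angle of the dial, rad, growing clockwise as seen facing the panel; 0 (pointer at lower left) to 5.236 (lower right), with stops at both. It starts at 0.2 to 0.9 and the tab stands 1.7 to 4.0 rad further on, clockwise. It stays where it is left (friction about 0.07 N m).
- drawer (a joint): How far the drawer is out, m: 0 shut, 0.11 at its end stop. Starts at 0 to 0.012. It slides out along the front's normal, with 2.5 N friction and 10 N s/m damping, and stays where it is left.
- drawer_handle (a point): Centre of the drawer's handle, a level copper bar 14 mm thick, 170 long, 95 mm above the table, its axis 45 mm out from the drawer's front (38 mm clear gap), on two studs 75 mm either side of this point. Site axes: x into the cabinet, y along the bar, z up. Can be hooked or pinched from above; the cabinet's top is 30 mm above this point.
- cup_a: White cup, 72 mm across, 55 high, loose in the drawer; origin at its underside, z up.
- cup_b: Another white cup like cup_a, loose in the drawer.
- top_cup: Blue cup, 76 mm across, 62 high, standing loose on top of the drawer bay, near its middle; origin at its underside.
- sugar_jar: Glass jar with a wooden cap, 76 mm across, 110 high, standing on the worktop at the left of the warming drawer; origin at its underside.
- votive_a: Amber glass tumbler, 70 mm across, 85 high, on the wooden board at the right; origin at its underside.
- votive_b: Amber glass tumbler, 70 mm across, 65 high, on the wooden board at the right; origin at its underside.
- spoon: Wooden-handled spoon, 200 mm long, lying on the worktop at the front left; origin under its middle.

How it is judged:
On the way, in this order (a step that is already met when the one before it is completed fails the run):
1. the dial's pointer stands at the red tab (6 mm at 45 mm radius, about 7.5 degrees) and the fingers have let go of the dial (distance between dial_pointer and tab_point below 0.006 m and contact force between the fingers and warmer below 0.3 N), for 0.3 s.
2. the drawer is out to its stop (within 8 mm) (value of joint drawer above 0.102 m), for 0.2 s.
At the end, for the whole second after the job is handed in: The dial's pointer is at the red tab (within 6 mm at 45 mm radius, about 7.5 degrees); the drawer is out to within 8 mm of its stop and at rest; both cups in it are upright (within 14 degrees) (distance between dial_pointer and tab_point below 0.006 m and value of joint drawer above 0.102 m and velocity of joint drawer between -0.01 and 0.01 m/s and angle between each of cup_a, cup_b's own z axis and vertical below 0.25 rad); the robot touches nothing.
It fails at once if the drawer is jerked or slammed (faster than 0.4 m/s) (velocity of joint drawer above 0.4 m/s or velocity of joint drawer below -0.4 m/s).
It fails at once if a cup in the drawer is toppled (tilted over 35 degrees) (angle between any of cup_a, cup_b's own z axis and vertical above 0.6 rad).
It fails at once if another thing is shoved (over 30 mm): blue cup, sugar jar, amber tumblers, spoon (distance of any of top_cup, sugar_jar, votive_a, votive_b, spoon from where it was at the start of the episode above 0.03 m).
It also fails if it takes over 67 s, if anything falls off the work surface, if the arm or the gripper's body presses on something with over 40 N, if the wrist force passes 120 N, or if a joint passes its speed limit or range.

## Working session

There is one attempt and no reset: what is moved stays moved. The work goes in short steps, Python scripts to look and compute and a tool call to move; the robot and the scene stay as the last step left them, time stands still between calls to the robot, and variables do not carry over. Pictures are saved under pics/ and viewed, about 8 in all and at most 12, crops included, and the job is handed in when it is done.

Besides the shell and the picture viewer there is one more tool, called after ">>>" as a command line: name --pt "numbers of a row" for each row, then --argument value for the rest. carry_out: Moves the arm, as the interface text tells. Its arguments: {"type":"object","properties":{"series":{"type":"array","items":{"type":"array","items":{"type":"number"}}},"squeeze":{"type":"number"}},"required":["series"]}

```bash
ls; mkdir -p pics; cat > h.py <<'E'
import numpy as np, cv2
from scipy.spatial.transform import Rotation as R
from plant import ctrl, cams, order
def rot(q): return R.from_quat([q[1],q[2],q[3],q[0]]).as_matrix()
def cap(name):
    s=ctrl.state(); c=cams.capture(name)
    if name=='wrist':
        T=np.eye(4);T[:3,:3]=rot(s['ee_rot']);T[:3,3]=s['eef_pos'];M=T@np.array(c['tool_from_camera'])
    else:
        M=np.eye(4);a=np.array(c['attitude'])
        M[:3,:3]=a if a.shape==(3,3) else rot(a);M[:3,3]=c['position']
    c['M']=M
    return c
def cloud(c):
    K=np.array(c['K']);z=c['range_z'];v,u=np.mgrid[0:480,0:640]
    p=np.stack([(u-K[0,2])/K[0,0]*z,-(v-K[1,2])/K[1,1]*z,-z],-1)
    return p@c['M'][:3,:3].T+c['M'][:3,3]
def save(n,img): cv2.imwrite('pics/'+n,cv2.cvtColor(img,cv2.COLOR_RGB2BGR))
E
python3 - <<'E'
from h import *
s=ctrl.state();print(s)
for n in('scene','top'):
    c=cap(n);print(n,{k:v for k,v in c.items() if k not in('img','range_z')});save(n+'.png',c['img'])
    np.savez(n+'.npz',img=c['img'],P=cloud(c),z=c['range_z'],K=c['K'],M=c['M'])
E
```

```text
pics
{'t': 0.0, 'joint_pos': array([ 1.10489731,  0.4777918 ,  0.02234714,  1.55643288, -0.01146816,
        1.10928226, -0.08310228]), 'joint_vel': array([-0.00228452, -0.00051356, -0.00057826,  0.00182629, -0.00065742,
       -0.00164387, -0.00089796]), 'joint_efforts': array([ 1.37351249e-04, -5.82863724e+01,  1.53449871e+00, -2.72609496e+01,
       -5.43447363e-02,  1.69669330e-02,  1.59533320e-04]), 'eef_pos': array([ 0.23617459, -0.63173868,  0.24039525]), 'ee_rot': array([ 0.58130943, -0.58068792,  0.40358833, -0.40248894]), 'wrist_force': array([-0.65487231, -0.59345966, -0.05886462]), 'ft_torque': array([-0.0178617 ,  0.02590207,  0.0307095 ]), 'width': 0.9999608882326495}
scene {'K': array([[444.4800793 ,   0.        , 326.0587424 ],
       [  0.        , 444.4800793 , 244.13624793],
       [  0.        ,   0.        ,   1.        ]]), 'position': array([1.12738824, 0.81958464, 0.94277061]), 'attitude': array([0.26884465, 0.13720994, 0.40326265, 0.86387223]), 'M': array([[-0.81779197, -0.35383157,  0.45389372,  1.12738824],
       [ 0.57515814, -0.53020358,  0.62295848,  0.81958464],
       [ 0.0202337 ,  0.77051112,  0.63710534,  0.94277061],
       [ 0.        ,  0.        ,  0.        ,  1.        ]])}
top {'K': array([[528.30928511,   0.        , 322.10621436],
       [  0.        , 528.30928511, 234.75548495],
       [  0.        ,   0.        ,   1.        ]]), 'position': array([0.40893529, 0.01856757, 1.50915955]), 'attitude': array([ 0.70712057,  0.02715982, -0.03970921, -0.70545448]), 'M': array([[ 0.0015143 ,  0.99552576, -0.09447843,  0.40893529],
       [-0.99983974,  0.00319263,  0.01761555,  0.01856757],
       [ 0.01783836,  0.09443662,  0.99537105,  1.50915955],
       [ 0.        ,  0.        ,  0.        ,  1.        ]])}
```

View pics/scene.png

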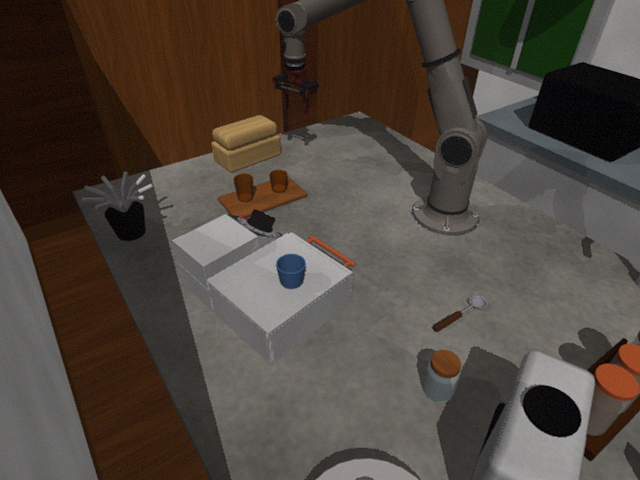

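View pics/top.png

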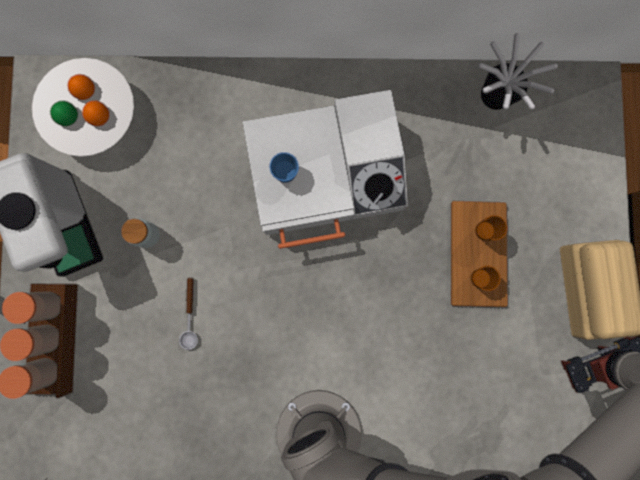

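The top view shows the dial at about (378,187), the red tab at about (399,180) and the copper handle at about (312,235). The white pointer stripe points lower left from the dial centre.

```bash
cat > meas.py <<'E'
from h import *
d=np.load('top.npz');P=d['P'];img=d['img'];K=d['K'];M=d['M']
def ray(u,v,n=np.array([0,0,1.]),p0=np.zeros(3)):
    r=M[:3,:3]@np.array([(u-K[0,2])/K[0,0],-(v-K[1,2])/K[1,1],-1]);o=M[:3,3]
    return o+r*((p0-o)@n/(r@n))
# bay top
m=np.abs(P[...,2]-.125)<.006; m[:, :230]=0;m[:,420:]=0;m[:90]=0;m[240:]=0
b=P[m];r=cv2.minAreaRect((b[:,:2]*1000).astype(np.float32));print('bay top',r,cv2.boxPoints(r),np.median(b[:,2]))
hsv=cv2.cvtColor(img,cv2.COLOR_RGB2HSV)
o=(hsv[...,0]<14)&(hsv[...,1]>140)&(hsv[...,2]>70)
h=o.copy();h[:215]=0;h[250:]=0;h[:,:270]=0;h[:,350:]=0
v,u=np.nonzero(h);q=np.array([ray(a,c,p0=np.array([0,0,.095])) for a,c in zip(u,v)])
r=cv2.minAreaRect((q[:,:2]*1000).astype(np.float32));print('handle',r,cv2.boxPoints(r),'depth',np.median(P[h],0))
t=(o|((hsv[...,0]>165)&(hsv[...,1]>120)))
t[:165]=0;t[215:]=0;t[:,:345]=0;t[:,412:]=0
v,u=np.nonzero(t);print('tab px',u.mean(),v.mean(),len(u),P[t].mean(0))
m=np.zeros(P.shape[:2],bool);m[165:212,352:404]=1
q=P[m];A=np.c_[q[:,:2],np.ones(len(q))]
w=np.ones(len(q),bool)
for _ in range(8):
    c=np.linalg.lstsq(A[w],q[w,2],rcond=None)[0];w=q[:,2]-A@c<.004
n=np.array([-c[0],-c[1],1]);n/=np.linalg.norm(n);print('panel n',n,np.degrees(np.arccos(n[2])),'yaw',np.degrees(np.arctan2(-n[1],-n[0])),w.mean())
E
python3 meas.py; python3 - <<'E'
from h import *
i=cv2.imread('pics/top.png');cv2.imwrite('pics/crop.png',cv2.resize(i[150:255,260:415],None,fx=5,fy=5,interpolation=cv2.INTER_CUBIC))
E
```

```text
bay top ((735.7496948242188, -15.850692749023438), (302.6938781738281, 399.953369140625), 10.683156967163086) [[ 549.9548   152.60352]
 [ 624.0972  -240.4176 ]
 [ 921.5446  -184.3049 ]
 [ 847.40216  208.71622]] 0.12505234200111182
handle ((546.6964721679688, 25.112892150878906), (47.54600524902344, 178.468017578125), 10.575185775756836) [[506.95056  108.4683  ]
 [539.704    -66.96842 ]
 [586.4424   -58.242516]
 [553.68896  117.19421 ]] depth [0.53262096 0.02332064 0.10061519]
tab px 396.44444444444446 179.16666666666666 18 [ 0.68633536 -0.20115195  0.14208532]
panel n [-0.48045191 -0.50727551  0.71542821] 44.321696663835084 yaw 46.55559269470294 0.09369885433715221
```

View pics/crop.png

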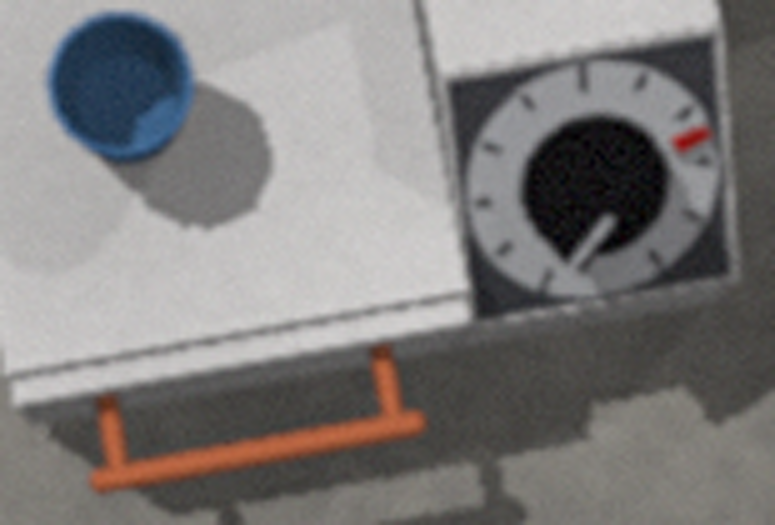

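```bash
cat > geo.py <<'E'
from h import *
yaw=np.radians(10.63); Rw=R.from_euler('z',yaw).as_matrix(); pw=np.array([.7357,-.0159,0])
def W(p): return Rw@np.array(p)+pw
s35,c35=np.sin(np.radians(35)),np.cos(np.radians(35))
nl=np.array([-s35,0,c35]);ul=np.array([c35,0,s35]);rl=np.array([0,-1.,0])
n,up,rt=Rw@nl,Rw@ul,Rw@rl
C=W([-.15+.075*c35,-.125,.085+.075*s35])
def pan(c,u,v,h):
    K,M=c['K'],c['M'];r=M[:3,:3]@np.array([(u-K[0,2])/K[0,0],-(v-K[1,2])/K[1,1],-1]);o=M[:3,3]
    p=o+r*((C+h*n-o)@n/(r@n))-C
    return np.array([p@rt,p@up])*1000
def ang(p): return np.degrees(np.arctan2(p[0],p[1])) # clockwise from up
def proj(c,P):
    q=np.linalg.inv(c['M'])@np.r_[P,1];return c['K'][0,2]+c['K'][0,0]*q[0]/-q[2],c['K'][1,2]-c['K'][1,1]*q[1]/-q[2]
E
python3 - <<'E'
from geo import *
d=np.load('top.npz');c={k:d[k] for k in('K','M')};img=d['img'];P=d['P']
print('C',C,'grip',C+.034*n,'n',n,'px of C',proj(c,C),'px corners',[proj(c,W(x)) for x in([-.15,-.05,.085],[-.15,-.2,.085],[-.15+.15*c35,-.2,.171],[-.15+.15*c35,-.05,.171])])
hsv=cv2.cvtColor(img,cv2.COLOR_RGB2HSV)
t=((hsv[...,0]>170)|(hsv[...,0]<8))&(hsv[...,1]>120)&(hsv[...,2]>60);t[:165]=0;t[215:]=0;t[:,:345]=0;t[:,412:]=0
v,u=np.nonzero(t);q=np.array([pan(c,a,b,.001) for a,b in zip(u,v)]);print('tab',q.mean(0),ang(q.mean(0)),q.round(0).tolist())
for a,b in((382,193),(374.4,203.6)): p=pan(c,a,b,.046);print('stripe',p,ang(p))
# panel heights by cloud: local
q=(P-C)
loc=np.stack([q@rt,q@up,q@n],-1)*1000
m=(np.abs(loc[...,0])<74)&(np.abs(loc[...,1])<74)&(np.hypot(loc[...,0],loc[...,1])>45)
print('panel resid',np.median(loc[m][:,2]),[np.median(loc[m&(s)][:,2]) for s in(loc[...,1]>40,loc[...,1]<-40,loc[...,0]>40,loc[...,0]<-40)])
m=(loc[...,2]>8)&(loc[...,2]<18)&(np.hypot(loc[...,0],loc[...,1])<60)
print('disc',m.sum(),np.median(loc[m],0));r=cv2.minEnclosingCircle(loc[m][:,:2].astype(np.float32));print(r)
m=(loc[...,2]>30)&(loc[...,2]<60)&(np.hypot(loc[...,0],loc[...,1])<60)
print('bar',m.sum(),cv2.minAreaRect(loc[m][:,:2].astype(np.float32)) if m.sum() else '',np.median(loc[m][:,2]))
h=W([0,0,0]);print('handle local', [(Rw.T@(np.array([x,y,.095])-pw)).round(4) for x,y in((.50695,.10847),(.5397,-.06697),(.58644,-.05824))])
E
```

```text
C [ 0.6717145  -0.15509183  0.12801823] grip [ 0.65254757 -0.15868922  0.1558694 ] n [-0.56373323 -0.10580534  0.81915204] px of C (np.float64(378.37554420388926), np.float64(185.5572766055043)) px corners [(np.float64(353.76871042256994), np.float64(215.3224459478558)), (np.float64(407.65307734012845), np.float64(205.47676280855978)), (np.float64(404.22864447678904), np.float64(154.28511114385765)), (np.float64(347.38176625594394), np.float64(164.47394964870387))]
tab [53.28746054 13.96610647] 75.31367932185225 [[54.0, 18.0], [57.0, 17.0], [60.0, 17.0], [62.0, 16.0], [46.0, 16.0], [49.0, 16.0], [51.0, 15.0], [54.0, 15.0], [57.0, 14.0], [59.0, 14.0], [62.0, 13.0], [46.0, 14.0], [49.0, 13.0], [51.0, 13.0], [54.0, 12.0], [57.0, 12.0], [46.0, 11.0], [48.0, 10.0], [51.0, 10.0]]
stripe [-0.45791266 -0.62214607] -143.6461459157668
stripe [-22.90854026 -26.98293091] -139.66870361687714
panel resid 1.397244397690972 [np.float64(1.098914300085018), np.float64(1.9556988646784101), np.float64(1.15085696910456), np.float64(0.9152387632410155)]
disc 374 [-6.90972817 11.57068349 12.00239254]
((1.1753994226455688, 2.4371285438537598), 58.40347671508789)
bar 212 ((-1.6697330474853516, 1.3612785339355469), (71.27472686767578, 19.335590362548828), 48.489112854003906) 44.21463490995738
handle local [array([-0.2019,  0.1644,  0.095 ]), array([-0.2021, -0.014 ,  0.095 ]), array([-0.1545, -0.0141,  0.095 ])]
```

```bash
cat >> geo.py <<'E'
def target(a,h,flip=0,C=C):
    """tool pose gripping the bar whose pointer is at a deg cw from up, h above panel"""
    a=np.radians(a); b=np.sin(a)*rt+np.cos(a)*up
    y=-n; x=np.cross(y,b)*(-1 if flip else 1); z=np.cross(x,y)
    return C+h*n, np.stack([x,y,z],1)
def delta(p,Rm,s=None):
    s=s or ctrl.state();R0=rot(s['ee_rot'])
    return R0.T@(p-s['eef_pos'])/.03, (R.from_matrix(R0.T@Rm)).as_rotvec()/(np.pi/4)
E
python3 - <<'E'
from geo import *
s=ctrl.state();R0=rot(s['ee_rot']);print(R0.round(3))
az=np.arctan2(s['eef_pos'][1],s['eef_pos'][0])
print('tool in arm frame\n',(R.from_euler('z',-az).as_matrix()@R0).round(3))
p0=C+.13*n;az2=np.arctan2(p0[1],p0[0])
for f in(0,1):
    p,Rm=target(-139,.13,f);A=R.from_euler('z',-az2).as_matrix()@Rm
    N=R.from_euler('z',-az).as_matrix()@R0  # neutral in arm frame
    # min rotation taking neutral y to target y, then residual about y
    y0,y1=N[:,1],A[:,1];v=np.cross(y0,y1);sn=np.linalg.norm(v);Q=R.from_rotvec(v/sn*np.arctan2(sn,y0@y1)).as_matrix()
    print(f,p,'residual turn about tool y deg',np.degrees(R.from_matrix((Q@N).T@A).as_rotvec()),'delta',delta(p,Rm))
E
```

```text
[[ 0.35  -0.001  0.937]
 [-0.937  0.001  0.35 ]
 [-0.002 -1.    -0.   ]]
tool in arm frame
 [[ 1.    -0.002 -0.   ]
 [ 0.    -0.     1.   ]
 [-0.002 -1.    -0.   ]]
0 [ 0.59842918 -0.16884653  0.234508  ] residual turn about tool y deg [ 8.23327578e-17 -7.53974319e+01 -1.78976496e-15] delta (array([-10.2245344 ,   0.21490171,  16.7131909 ]), array([ 0.25656854, -2.76226229, -0.93019355]))
1 [ 0.59842918 -0.16884653  0.234508  ] residual turn about tool y deg [1.91901403e-15 1.04602568e+02 8.82784725e-17] delta (array([-10.2245344 ,   0.21490171,  16.7131909 ]), array([0.77476472, 1.0935201 , 0.21369774]))
```

>>> carry_out --pt "-0.5 -0.1 0.8 0 0 0 -1" --pt "-0.5 -0.1 0.8 0 0 0 -1" --pt "-0.5 -0.1 0.8 0 0 0 -1" --pt "-0.5 -0.1 0.8 0 0 0 -1" --pt "-0.5 -0.1 0.8 0 0 0 -1" --pt "-0.5 -0.1 0.8 0 0 0 -1" --pt "-0.5 0 0.8 0 0 0 -1" --pt "-0.5 0 0.8 0 0 0 -1" --pt "-0.5 0 0.8 0 0 0 -1" --pt "-0.5 0 0.8 0 0 0 -1"

```text
t: 1.1
eef_pos: [0.409, -0.4065, 0.259]
ee_rot: [0.581, -0.581, 0.403, -0.403]
wrist_force: [0.8, 0.7, 0.1]
width: 0.999
```

>>> carry_out --pt "-0.5 0 0.8 0 0 0 -1" --pt "-0.5 0 0.8 0 0 0 -1" --pt "-0.5 0 0.8 0 0 0 -1" --pt "-0.5 0 0.8 0 0 0 -1" --pt "-0.5 0 0.8 0 0 0 -1" --pt "-0.5 0 0.8 0 0 0 -1" --pt "-0.5 0 0.8 0 0 0 -1" --pt "-0.5 0 0.8 0 0 0 -1" --pt "-0.5 0 0.8 0 0 0 -1" --pt "-0.5 0 0.8 0 0 0 -1"

```text
t: 2.1
eef_pos: [0.5812, -0.1822, 0.2589]
ee_rot: [-0.581, 0.581, -0.403, 0.403]
wrist_force: [1.1, -0.3, 0.6]
width: 0.997
```

```bash
python3 - <<'E'
from geo import *
s=ctrl.state();print(s['t'],s['eef_pos'],s['joint_pos'].round(2),delta(*target(-139,.15)))
E
```

```text
2.1 [ 0.58124125 -0.18219499  0.2589359 ] [ 0.36  0.36 -0.2   1.69  0.08  1.1  -1.08] (array([-0.28159348,  0.26805935,  0.31590555]), array([ 0.2586789 , -2.76182551, -0.9302384 ]))
```

>>> carry_out --pt "0 0 0 0.016 -0.173 -0.058 -1" --pt "0 0 0 0.016 -0.173 -0.058 -1" --pt "0 0 0 0.016 -0.173 -0.058 -1" --pt "0 0 0 0.016 -0.173 -0.058 -1" --pt "0 0 0 0.016 -0.173 -0.058 -1" --pt "0 0 0 0.016 -0.173 -0.058 -1" --pt "0 0 0 0.016 -0.173 -0.058 -1" --pt "0 0 0 0.016 -0.173 -0.058 -1" --pt "0 0 0 0.016 -0.173 -0.058 -1" --pt "0 0 0 0.016 -0.173 -0.058 -1"

```text
t: 3.1
eef_pos: [0.5806, -0.1827, 0.259]
ee_rot: [-0.637, 0.739, 0.205, 0.084]
wrist_force: [-0.1, -0.4, 0.4]
width: 0.999
```

>>> carry_out --pt "0 0 0 0.016 -0.173 -0.058 -1" --pt "0 0 0 0.016 -0.173 -0.058 -1" --pt "0 0 0 0.016 -0.173 -0.058 -1" --pt "0 0 0 0.016 -0.173 -0.058 -1" --pt "0 0 0 0.016 -0.173 -0.058 -1" --pt "0 0 0 0.016 -0.173 -0.058 -1" --pt "0 0 0 0 0 0 -1" --pt "0 0 0 0 0 0 -1" --pt "0 0 0 0 0 0 -1" --pt "0 0 0 0 0 0 -1"

```text
t: 4.1
eef_pos: [0.5813, -0.1818, 0.2592]
ee_rot: [-0.521, 0.66, 0.526, -0.129]
wrist_force: [-0.3, 0.4, 0.0]
width: 1.002
```

```bash
python3 - <<'E'
from geo import *
s=ctrl.state();print(s['t'],s['eef_pos'],s['joint_pos'].round(2),delta(*target(-139,.12)))
c=cap('wrist');save('w1.png',c['img']);np.savez('w1.npz',img=c['img'],P=cloud(c),K=c['K'],M=c['M'])
P=cloud(c);q=P-C;loc=np.stack([q@rt,q@up,q@n],-1)*1000;ok=c['range_z']>0
m=ok&(loc[...,2]>36)&(loc[...,2]<54)&(np.hypot(loc[...,0],loc[...,1])<50)
print('bar',m.sum(),cv2.minAreaRect(loc[m][:,:2].astype(np.float32)),np.median(loc[m][:,2]))
hsv=cv2.cvtColor(c['img'],cv2.COLOR_RGB2HSV);t=((hsv[...,0]>170)|(hsv[...,0]<8))&(hsv[...,1]>120)&(hsv[...,2]>60)&(np.hypot(loc[...,0],loc[...,1])<75)&ok
x=loc[t];print('tab',len(x),x.mean(0) if len(x) else '',ang(x.mean(0)) if len(x) else '')
w=m&(c['img'].min(-1)>110);x=loc[w];print('stripe',len(x),x.mean(0) if len(x) else '',ang(x.mean(0)) if len(x) else '')
E
```

```text
4.1 [ 0.58127757 -0.18178562  0.25924411] [ 1.15  0.28 -0.91  2.05 -0.14  0.38  1.45] (array([0.28585858, 1.37357335, 0.17609341]), array([-0.00027131, -0.03231082, -0.0143061 ]))
bar 2110 ((-2.148284912109375, -1.9283447265625), (70.48219299316406, 16.026885986328125), 46.887786865234375) 46.224596732503244
tab 793 [ 45.03065815 -16.66365551 153.40816283] 110.30706116208363
stripe 361 [-13.46829635 -13.9918076   46.97875124] -136.09217911366514
```

View pics/w1.png

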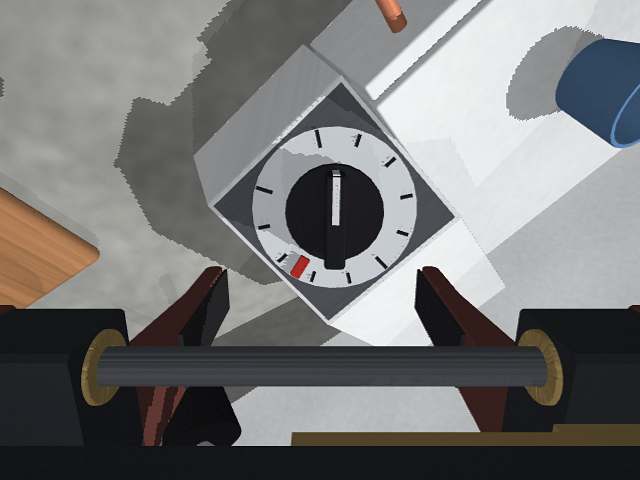

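The wrist view shows the bar upright at about (335,215), with the stripe at its top end. The red tab is at about (300,266). The gripper is lined up with the bar.

```bash
python3 - <<'E'
from geo import *
d=np.load('w1.npz');img=d['img'];P=d['P'];q=P-C;loc=np.stack([q@rt,q@up,q@n],-1)*1000
hsv=cv2.cvtColor(img,cv2.COLOR_RGB2HSV);r=np.hypot(loc[...,0],loc[...,1])
t=((hsv[...,0]>170)|(hsv[...,0]<8))&(hsv[...,1]>120)&(hsv[...,2]>60)&(r<80)&(np.abs(loc[...,2])<10)
x=loc[t];print('tab',len(x),x.mean(0),cv2.minAreaRect(x[:,:2].astype(np.float32)))
sc=(img.min(-1)>120)&(np.abs(loc[...,2])<6)&(r>46)&(r<75)
x2=loc[sc];e=cv2.minEnclosingCircle(x2[:,:2].astype(np.float32));print('scale circle',e,np.median(x2[:,2]))
dk=(img.max(-1)<60)&(loc[...,2]>8)&(loc[...,2]<16)&(r<48);print('disc',cv2.minEnclosingCircle(loc[dk][:,:2].astype(np.float32)),np.median(loc[dk][:,2]))
for c0 in ([-2,-1.5],e[0]): print('tab angle',ang(x.mean(0)[:2]-np.array(c0)))
C2=C+(-.002*rt-.0015*up); print(delta(*target(-138,.037,C=C2)))
E
```

```text
tab 230 [51.21843351 13.93968829  6.18613248] ((51.67863464355469, 14.212469100952148), (19.841869354248047, 8.772601127624512), 16.705339431762695)
scale circle ((-0.04090717434883118, 0.038638852536678314), 74.96220397949219) 2.14223938715744
disc ((-1.770345687866211, -1.9683237075805664), 39.72642135620117) 12.350452779926577
tab angle 73.82154240814334
tab angle 74.82686467158989
(array([0.33150537, 4.14062535, 0.25925928]), array([-9.95627070e-05, -9.47915905e-03, -1.41597694e-02]))
```

>>> carry_out --pt "0.33 0.1 0.26 0 -0.01 -0.014 -1" --pt "0 0.5 0 0 0 0 -1" --pt "0 0.5 0 0 0 0 -1" --pt "0 0.5 0 0 0 0 -1" --pt "0 0.5 0 0 0 0 -1" --pt "0 0.5 0 0 0 0 -1" --pt "0 0.5 0 0 0 0 -1" --pt "0 0.5 0 0 0 0 -1" --pt "0 0.4 0 0 0 0 -1" --pt "0 0.1 0 0 0 0 -1"

```text
t: 5.15
eef_pos: [0.6491, -0.1554, 0.1581]
ee_rot: [-0.521, 0.655, 0.532, -0.13]
wrist_force: [0.2, 0.4, -0.4]
width: 1.001
```

```bash
python3 - <<'E'
from geo import *
s=ctrl.state();print(s['t'],s['joint_pos'].round(2),s['wrist_force'],s['ft_torque'],delta(*target(-137.5,.037,C=C-.0019*rt-.0019*up)))
E
```

```text
5.15 [ 0.84  0.49 -0.71  2.03  0.32  0.17  1.  ] [ 0.18069061  0.44397571 -0.3885145 ] [-0.0252939   0.43443955  0.01731983] (array([-0.06903942,  0.01374856, -0.0233828 ]), array([-0.0042021 ,  0.0122407 ,  0.00152643]))
```

>>> carry_out --pt "-0.07 0 -0.02 0 0.01 0 -0.5" --pt "0 0 0 0 0 0 0" --pt "0 0 0 0 0 0 0.5" --pt "0 0 0 0 0 0 1" --pt "0 0 0 0 0 0 1" --pt "0 0 0 0 0 0 1" --pt "0 0 0 0 0 0 1" --pt "0 0 0 0 0 0 1" --pt "0 0 0 0 0 0 1" --pt "0 0 0 0 0 0 1" --squeeze 15

```text
t: 6.15
eef_pos: [0.6492, -0.1584, 0.1594]
ee_rot: [-0.522, 0.656, 0.53, -0.126]
wrist_force: [0.9, 3.7, 1.9]
width: 0.182
```

>>> carry_out --pt "0 0 0 0 0.1 0 1" --pt "0 0 0 0 0.12 0 1" --pt "0 0 0 0 0.12 0 1" --pt "0 0 0 0 0.12 0 1" --pt "0 0 0 0 0.12 0 1" --pt "0 0 0 0 0.12 0 1" --pt "0 0 0 0 0.12 0 1" --pt "0 0 0 0 0.12 0 1" --pt "0 0 0 0 0.12 0 1" --pt "0 0 0 0 0.1 0 1"

```text
t: 7.15
eef_pos: [0.6492, -0.1584, 0.1593]
ee_rot: [0.702, -0.644, -0.245, -0.176]
wrist_force: [0.6, 2.8, 2.1]
width: 0.182
```

```bash
cat > chk.py <<'E'
from geo import *
s=ctrl.state();T=rot(s['ee_rot']);b=np.cross(T[:,0],T[:,1]) # = z ; target: x=y×b -> b=z
z=T[:,2];print(s['t'],'width mm',s['width']*88,'q',s['joint_pos'].round(2),'F',s['wrist_force'].round(2),s['ft_torque'].round(2))
q=s['eef_pos']-C;print('pointer ang',np.degrees(np.arctan2(z@rt,z@up)),'off-axis mm',(q@rt*1e3).round(1),(q@up*1e3).round(1),(q@n*1e3).round(1),'tilt',np.degrees(np.arccos(-T[:,1]@n)))
E
python3 chk.py
```

```text
7.15 width mm 16.053730844299917 q [ 0.84  0.49 -0.71  2.03  0.3   0.17  0.1 ] F [0.57 2.76 2.08] [0.46 0.05 0.46]
pointer ang -85.22128322226249 off-axis mm -0.9 -0.7 38.7 tilt 0.09883905095888461
```

>>> carry_out --pt "0 0 0 0 0.15 0 1" --pt "0 0 0 0 0.15 0 1" --pt "0 0 0 0 0.15 0 1" --pt "0 0 0 0 0.15 0 1" --pt "0 0 0 0 0.15 0 1" --pt "0 0 0 0 0.15 0 1" --pt "0 0 0 0 0.15 0 1" --pt "0 0 0 0 0.15 0 1" --pt "0 0 0 0 0.15 0 1" --pt "0 0 0 0 0.15 0 1"

```text
t: 8.15
eef_pos: [0.6491, -0.1584, 0.1593]
ee_rot: [0.72, -0.438, 0.187, -0.505]
wrist_force: [-0.0, 3.4, 1.2]
width: 0.182
```

>>> carry_out --pt "0 0 0 0 0.15 0 1" --pt "0 0 0 0 0.15 0 1" --pt "0 0 0 0 0.15 0 1" --pt "0 0 0 0 0.15 0 1" --pt "0 0 0 0 0.15 0 1" --pt "0 0 0 0 0.15 0 1" --pt "0 0 0 0 0.15 0 1" --pt "0 0 0 0 0.15 0 1" --pt "0 0 0 0 0.15 0 1" --pt "0 0 0 0 0.1 0 1"

```text
t: 9.15
eef_pos: [0.6491, -0.1584, 0.1593]
ee_rot: [-0.506, 0.096, -0.545, 0.661]
wrist_force: [0.1, 4.3, 2.0]
width: 0.18
```

```bash
python3 chk.py
```

```text
9.15 width mm 15.798446197298823 q [ 0.84  0.49 -0.71  2.03  0.3   0.17 -2.22] F [0.06 4.31 2.04] [0.56 0.22 0.48]
pointer ang 47.564706912604905 off-axis mm -0.9 -0.7 38.7 tilt 0.10036422084342748
```

>>> carry_out --pt "0 0 0 0 0.12 0 1" --pt "0 0 0 0 0.12 0 1" --pt "0 0 0 0 0.12 0 1" --pt "0 0 0 0 0.12 0 1" --pt "0 0 0 0 0.09 0 1" --pt "0 0 0 0 0 0 1" --pt "0 0 0 0 0 0 1" --pt "0 0 0 0 0 0 1" --pt "0 0 0 0 0 0 1" --pt "0 0 0 0 0 0 1"

```text
t: 10.15
eef_pos: [0.6492, -0.1584, 0.1593]
ee_rot: [-0.374, -0.051, -0.643, 0.666]
wrist_force: [1.3, 5.6, 3.5]
width: 0.183
```

```bash
python3 chk.py
```

```text
10.15 width mm 16.078214359121 q [ 0.84  0.49 -0.71  2.03  0.3   0.17 -2.66] F [1.33 5.64 3.49] [ 1.08 -0.04  0.62]
pointer ang 72.88630550111739 off-axis mm -0.9 -0.7 38.7 tilt 0.10137537478457452
```

>>> carry_out --pt "0 0 0 0 0 0 0.6" --pt "0 0 0 0 0 0 0.2" --pt "0 0 0 0 0 0 -1" --pt "0 0 0 0 0 0 -1" --pt "0 0 0 0 0 0 -1" --pt "0 0 0 0 0 0 -1" --pt "0 0 0 0 0 0 -1" --pt "0 0 0 0 0 0 -1" --pt "0 -0.3 0 0 0 0 -1" --pt "0 -0.7 0 0 0 0 -1"

```text
t: 11.15
eef_pos: [0.6311, -0.1622, 0.1828]
ee_rot: [-0.373, -0.051, -0.644, 0.666]
wrist_force: [-0.1, 0.4, 0.5]
width: 0.975
```

>>> carry_out --pt "0 -0.7 0 0 0 0 -1" --pt "0 -0.7 0 0 0 0 -1" --pt "0 -0.7 0 0 0 0 -1" --pt "0 -0.7 0 0 0 0 -1" --pt "0 -0.5 0 0 0 0 -1" --pt "0 0 0 0 0 0 -1" --pt "0 0 0 0 0 0 -1" --pt "0 0 0 0 0 0 -1" --pt "0 0 0 0 0 0 -1" --pt "0 0 0 0 0 0 -1"

```text
t: 12.15
eef_pos: [0.5759, -0.173, 0.2639]
ee_rot: [-0.373, -0.051, -0.644, 0.666]
wrist_force: [-0.4, 0.4, -0.4]
width: 1.002
```

```bash
python3 chk.py; cat > dial.py <<'E'
from geo import *
c=cap('wrist');save('w2.png',c['img']);img=c['img'];q=cloud(c)-C;loc=np.stack([q@rt,q@up,q@n],-1)*1000
ok=c['range_z']>0;r=np.hypot(loc[...,0],loc[...,1]);hsv=cv2.cvtColor(img,cv2.COLOR_RGB2HSV)
t=((hsv[...,0]>170)|(hsv[...,0]<8))&(hsv[...,1]>120)&(hsv[...,2]>60)&(r<80)&(np.abs(loc[...,2])<10)&ok
x=loc[t];print('tab',len(x),cv2.minAreaRect(x[:,:2].astype(np.float32)))
m=ok&(loc[...,2]>36)&(loc[...,2]<54)&(r<50);b=cv2.minAreaRect(loc[m][:,:2].astype(np.float32));print('bar',b)
st=m&(img.min(-1)>110);y=loc[st];o=np.array(b[0])
print('tab ang',ang(x.mean(0)[:2]-o),'stripe ang',ang(y.mean(0)[:2]-o),y.mean(0))
E
python3 dial.py
```

```text
12.15 width mm 88.15083492572612 q [ 1.33  0.34 -1.15  2.06  0.1   0.39 -2.45] F [-0.41  0.45 -0.39] [ 0.02  0.51 -0.03]
pointer ang 73.04106116388166 off-axis mm -0.1 -1.9 167.2 tilt 0.1023099142807999
tab 266 ((52.19343566894531, 14.161561965942383), (18.840097427368164, 8.008337020874023), 16.831911087036133)
bar ((-0.9881534576416016, -0.8357658386230469), (69.7807388305664, 15.801355361938477), 17.22547149658203)
tab ang 74.11091016981116 stripe ang 74.55509048199029 [15.73966282  3.78595183 46.81830216]
```

View pics/w2.png

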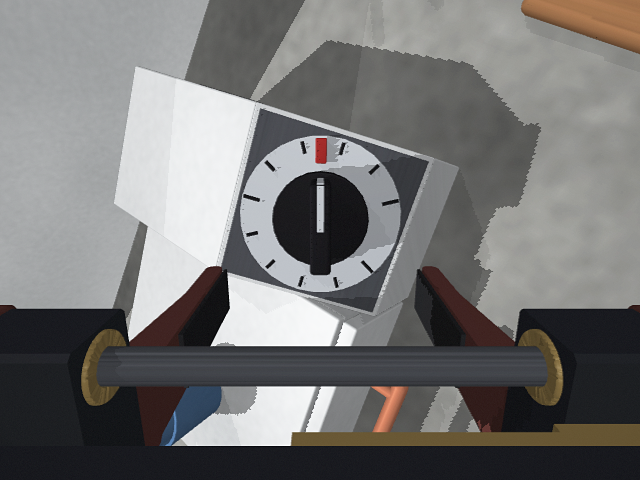

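The dial is aligned: the stripe at (320,205) points at the red tab at (321,150), with less than 1° between them. Next is the handle.

```bash
python3 - <<'E'
from geo import *
T=np.stack([Rw[:,0],-Rw[:,2],Rw[:,1]],1)
p=W([-.195,.025,.25]);print(p,W([-.305,.025,.1]));print(delta(p,T))
E
```

```text
[ 0.53943477 -0.0272999   0.25      ] [ 0.43132249 -0.04759115  0.1       ]
(array([-0.9653246 ,  0.21733754, -4.92985298]), array([-1.09206498, -3.46874826,  0.1605934 ]))
```

>>> carry_out --pt "-0.1 0.02 -0.5 0 0 0 -1" --pt "-0.1 0.02 -0.5 0 0 0 -1" --pt "-0.1 0.02 -0.5 0 0 0 -1" --pt "-0.1 0.02 -0.5 0 0 0 -1" --pt "-0.1 0.02 -0.5 0 0 0 -1" --pt "-0.1 0.02 -0.5 0 0 0 -1" --pt "-0.1 0.02 -0.5 0 0 0 -1" --pt "-0.1 0.02 -0.5 0 0 0 -1" --pt "-0.1 0.02 -0.5 0 0 0 -1" --pt "-0.1 0.02 -0.4 0 0 0 -1"

```text
t: 13.2
eef_pos: [0.5397, -0.0267, 0.2513]
ee_rot: [-0.373, -0.051, -0.643, 0.667]
wrist_force: [-0.1, -0.2, -0.7]
width: 1.001
```

>>> carry_out --pt "0 0 0 -0.055 -0.173 0.008 -1" --pt "0 0 0 -0.055 -0.173 0.008 -1" --pt "0 0 0 -0.055 -0.173 0.008 -1" --pt "0 0 0 -0.055 -0.173 0.008 -1" --pt "0 0 0 -0.055 -0.173 0.008 -1" --pt "0 0 0 -0.055 -0.173 0.008 -1" --pt "0 0 0 -0.055 -0.173 0.008 -1" --pt "0 0 0 -0.055 -0.173 0.008 -1" --pt "0 0 0 -0.055 -0.173 0.008 -1" --pt "0 0 0 -0.055 -0.173 0.008 -1"

```text
t: 14.2
eef_pos: [0.5402, -0.028, 0.2512]
ee_rot: [0.713, -0.434, 0.383, -0.396]
wrist_force: [-0.7, -0.5, 0.2]
width: 1.004
```

>>> carry_out --pt "0 0 0 -0.055 -0.173 0.008 -1" --pt "0 0 0 -0.055 -0.173 0.008 -1" --pt "0 0 0 -0.055 -0.173 0.008 -1" --pt "0 0 0 -0.055 -0.173 0.008 -1" --pt "0 0 0 -0.055 -0.173 0.008 -1" --pt "0 0 0 -0.055 -0.173 0.008 -1" --pt "0 0 0 -0.055 -0.173 0.008 -1" --pt "0 0 0 -0.055 -0.173 0.008 -1" --pt "0 0 0 -0.055 -0.173 0.008 -1" --pt "0 0 0 -0.055 -0.173 0.008 -1"

```text
t: 15.2
eef_pos: [0.5404, -0.0275, 0.2513]
ee_rot: [-0.703, 0.705, 0.064, -0.067]
wrist_force: [0.1, -0.3, -0.7]
width: 1.004
```

```bash
cat > han.py <<'E'
from geo import *
s=ctrl.state();T=np.stack([Rw[:,0],-Rw[:,2],Rw[:,1]],1)
print(s['t'],s['joint_pos'].round(2),s['eef_pos'],'delta',delta(W([-.195,.025,.099]),T))
c=cap('wrist');save('w3.png',c['img']);P=cloud(c);hsv=cv2.cvtColor(c['img'],cv2.COLOR_RGB2HSV)
L=(P-pw)@Rw*1000
o=(hsv[...,0]<14)&(hsv[...,1]>140)&(hsv[...,2]>60)&(c['range_z']>0)&(np.abs(L[...,2]-95)<15)&(L[...,1]>-30)&(L[...,1]<180)
b=L[o];print(len(b),cv2.minAreaRect(b[:,:2].astype(np.float32)),b.min(0),b.max(0))
k=o&(L[...,1]>15)&(L[...,1]<135);print('bar x',np.percentile(L[k][:,0],[2,50,98]),'z top',np.percentile(L[k][:,2],95))
E
python3 han.py
```

```text
15.2 [ 0.92  0.64 -1.39  1.8   0.66  1.28 -0.46] [ 0.54037231 -0.02754551  0.25130696] delta (array([-2.83838719e-03,  5.07694660e+00,  2.34147118e-02]), array([ 0.0024105 , -0.00067617, -0.00661488]))
42 ((-169.50120544433594, 82.74004364013672), (44.432167053222656, 172.8613739013672), 7.065647125244141) [-202.15077638   -2.35253526   94.82897303] [-152.82626254  165.87873737  100.94919205]Traceback (most recent call last):
  File "han.py", line 8, in <module>
    k=o&(L[...,1]>15)&(L[...,1]<135);print('bar x',np.percentile(L[k][:,0],[2,50,98]),'z top',np.percentile(L[k][:,2],95))
                                                   ~~~~~~~~~~~~~^^^^^^^^^^^^^^^^^^^^^
    return _quantile_unchecked(
        a, q, axis, out, overwrite_input, method, keepdims, weights)
    return _ureduce(a,
                    func=_quantile_ureduce_func,
    ...<5 lines>...
                    overwrite_input=overwrite_input,
                    method=method)
    r = func(a, **kwargs)
    result = _quantile(arr,
                       quantiles=q,
    ...<2 lines>...
                       out=out,
                       weights=wgt)
    slices_having_nans = np.isnan(arr[-1, ...])
                                  ~~~^^^^^^^^^
IndexError: index -1 is out of bounds for axis 0 with size 0
```

View pics/w3.png

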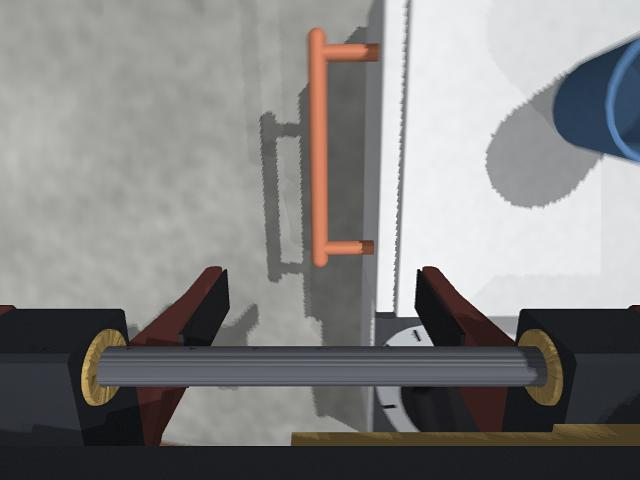

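The handle is vertical in this view, from (317,30) to (320,265), with studs at rows 52 and 247. My saturation threshold was too strict, so I'll remeasure with a looser one.

```bash
sed -i 's/hsv\[...,1\]>140/hsv[...,1]>80/' han.py; python3 han.py
```

```text
15.25 [ 0.92  0.64 -1.39  1.8   0.66  1.28 -0.46] [ 0.54005359 -0.02602657  0.25164162] delta (array([-3.13877962e-03,  5.08823343e+00, -1.97936629e-02]), array([ 0.00449888,  0.01128343, -0.00631087]))
5680 ((-178.39321899414062, 77.01425170898438), (51.57969284057617, 181.9036102294922), 0.042601875960826874) [-204.24239396  -13.95028468   93.69814848] [-152.65662196  167.95328083  103.57896203]
bar x [-204.1089839  -197.55721606 -191.04804699] z top 102.19873859095027
```

>>> carry_out --pt "-0.08 0.4 0.06 0 0 0 0.1" --pt "0 0.4 0 0 0 0 0.1" --pt "0 0.4 0 0 0 0 0.1" --pt "0 0.4 0 0 0 0 0.1" --pt "0 0.4 0 0 0 0 0.1" --pt "0 0.4 0 0 0 0 0.1" --pt "0 0.4 0 0 0 0 0.1" --pt "0 0.4 0 0 0 0 0.1" --pt "0 0.2 0 0 0 0 0.1" --pt "0 0.2 0 0 0 0 0.1"

```text
t: 16.3
eef_pos: [0.5371, -0.0269, 0.1429]
ee_rot: [-0.704, 0.704, 0.062, -0.065]
wrist_force: [0.3, 0.3, 0.5]
width: 0.452
```

>>> carry_out --pt "0 0.3 0 0 0 0 0.1" --pt "0 0.3 0 0 0 0 0.1" --pt "0 0.3 0 0 0 0 0.1" --pt "0 0.3 0 0 0 0 0.1" --pt "0 0.2 0 0 0 0 0.1" --pt "0 0 0 0 0 0 0.1" --pt "0 0 0 0 0 0 0.1" --pt "0 0 0 0 0 0 0.1" --pt "0 0 0 0 0 0 0.1" --pt "0 0 0 0 0 0 0.1"

```text
t: 17.3
eef_pos: [0.537, -0.0271, 0.1017]
ee_rot: [-0.704, 0.704, 0.062, -0.065]
wrist_force: [0.3, 1.0, -0.2]
width: 0.447
```

```bash
cat > st.py <<'E'
from geo import *
s=ctrl.state();print(s['t'],s['joint_pos'].round(2),'local',(Rw.T@(s['eef_pos']-pw)*1e3).round(1),'F',(Rw.T@s['wrist_force']).round(2),'w',s['width']*88)
print(delta(W([-.197,.027,.099]),np.stack([Rw[:,0],-Rw[:,2],Rw[:,1]],1),s))
E
python3 st.py
```

```text
17.3 [ 0.81  0.78 -1.21  1.94  0.86  1.06 -0.61] local [-197.3   25.7  101.7] F [ 0.44  0.93 -0.18] w 39.36446365726068
(array([0.01100132, 0.09009421, 0.04397065]), array([ 0.00026781, -0.00765648, -0.00576979]))
```

>>> carry_out --pt "0 0.09 0 0 0 0 0.3" --pt "0 0 0 0 0 0 0.5" --pt "0 0 0 0 0 0 0.7" --pt "0 0 0 0 0 0 1" --pt "0 0 0 0 0 0 1" --pt "0 0 0 0 0 0 1" --pt "0 0 0 0 0 0 1" --pt "0 0 0 0 0 0 1" --pt "0 0 0 0 0 0 1" --pt "0 0 0 0 0 0 1" --squeeze 20

```text
t: 18.3
eef_pos: [0.5369, -0.027, 0.0987]
ee_rot: [-0.704, 0.704, 0.062, -0.065]
wrist_force: [2.6, 0.8, -2.3]
width: 0.153
```

>>> carry_out --pt "-0.05 0 0 0 0 0 1" --pt "-0.1 0 0 0 0 0 1" --pt "-0.15 0 0 0 0 0 1" --pt "-0.2 0 0 0 0 0 1" --pt "-0.2 0 0 0 0 0 1" --pt "-0.2 0 0 0 0 0 1" --pt "-0.2 0 0 0 0 0 1" --pt "-0.2 0 0 0 0 0 1" --pt "-0.15 0 0 0 0 0 1" --pt "-0.1 0 0 0 0 0 1"

```text
t: 19.3
eef_pos: [0.4903, -0.0358, 0.0988]
ee_rot: [-0.704, 0.705, 0.061, -0.065]
wrist_force: [3.1, -0.7, -6.9]
width: 0.15
```

```bash
python3 st.py
```

```text
19.3 [ 0.88  0.74 -1.24  2.05  0.85  1.02 -0.63] local [-244.8   25.7   98.8] F [ 2.88 -1.22 -6.88] w 13.217380972721454
(array([ 1.5933755 , -0.01707688,  0.05295188]), array([ 0.00066283, -0.0077476 , -0.00734449]))
```

>>> carry_out --pt "-0.1 0 0 0 0 0 1" --pt "-0.15 0 0 0 0 0 1" --pt "-0.2 0 0 0 0 0 1" --pt "-0.2 0 0 0 0 0 1" --pt "-0.2 0 0 0 0 0 1" --pt "-0.2 0 0 0 0 0 1" --pt "-0.2 0 0 0 0 0 1" --pt "-0.15 0 0 0 0 0 1" --pt "-0.1 0 0 0 0 0 1" --pt "-0.1 0 0 0 0 0 1"

```text
t: 20.3
eef_pos: [0.4429, -0.0447, 0.0988]
ee_rot: [-0.704, 0.705, 0.061, -0.065]
wrist_force: [4.1, -3.8, -15.1]
width: 0.151
```

```bash
python3 st.py
```

```text
20.3 [ 0.97  0.69 -1.29  2.15  0.84  0.97 -0.63] local [-293.1   25.7   98.8] F [  3.28  -4.5  -15.06] w 13.285501959643577
(array([ 3.20316651, -0.02718323,  0.06320933]), array([ 0.00117419, -0.00801955, -0.008125  ]))
```

>>> carry_out --pt "-0.1 0 0 0 0 0 1" --pt "-0.1 0 0 0 0 0 1" --pt "-0.1 0 0 0 0 0 1" --pt "-0.07 0 0 0 0 0 1" --pt "-0.05 0 0 0 0 0 1" --pt "0 0 0 0 0 0 1" --pt "0 0 0 0 0 0 1" --pt "0 0 0 0 0 0 1" --pt "0 0 0 0 0 0 1" --pt "0 0 0 0 0 0 1"

```text
t: 21.3
eef_pos: [0.4302, -0.0471, 0.0988]
ee_rot: [-0.704, 0.705, 0.061, -0.066]
wrist_force: [2.6, -4.4, -11.2]
width: 0.154
```

```bash
python3 st.py
```

```text
21.3 [ 0.99  0.68 -1.3   2.18  0.83  0.96 -0.63] local [-306.    25.7   98.8] F [  1.76  -4.83 -11.22] w 13.54434432777726
(array([ 3.63388882, -0.0336974 ,  0.06653247]), array([ 0.00170465, -0.00805153, -0.00940772]))
```

>>> carry_out --pt "-0.05 0 0 0 0 0 1" --pt "-0.05 0 0 0 0 0 1" --pt "-0.05 0 0 0 0 0 1" --pt "0 0 0 0 0 0 1" --pt "0 0 0 0 0 0 1" --pt "0 0 0 0 0 0 1" --pt "0 0 0 0 0 0 1" --pt "0 0 0 0 0 0 1" --pt "0 0 0 0 0 0 1" --pt "0 0 0 0 0 0 1"

```text
t: 22.3
eef_pos: [0.4299, -0.0469, 0.0994]
ee_rot: [0.705, -0.704, -0.064, 0.063]
wrist_force: [15.9, -1.7, -27.9]
width: 0.154
```

```bash
python3 st.py
```

```text
22.3 [ 1.    0.67 -1.3   2.18  0.83  0.95 -0.63] local [-306.3   26.    99.4] F [ 15.34  -4.56 -27.94] w 13.565731222982768
(array([3.64178753, 0.01736369, 0.05726201]), array([-0.00173773, -0.00798567,  0.00190089]))
```

>>> carry_out --pt "0.1 0 0 0 0 0 1" --pt "0 0 0 0 0 0 0.6" --pt "0 0 0 0 0 0 0.4" --pt "0 0 0 0 0 0 0.2" --pt "0 0 0 0 0 0 0.1" --pt "0 0 0 0 0 0 0.1" --pt "0 0 0 0 0 0 0.1" --pt "0 0 0 0 0 0 0.1" --pt "0 -0.1 0 0 0 0 0.1" --pt "0 -0.3 0 0 0 0 0.1"

```text
t: 23.3
eef_pos: [0.4296, -0.0463, 0.1112]
ee_rot: [0.704, -0.704, -0.061, 0.066]
wrist_force: [0.0, 0.2, 0.3]
width: 0.45
```

>>> carry_out --pt "0 -0.5 0 0 0 0 0.1" --pt "0 -0.5 0 0 0 0 0.1" --pt "0 -0.5 0 0 0 0 0.1" --pt "0 -0.5 0 0 0 0 0.1" --pt "0 -0.5 0 0 0 0 0.1" --pt "0 -0.5 0 0 0 0 0.1" --pt "0 -0.5 0 0 0 0 0.1" --pt "0 0 0 0 0 0 0.1" --pt "0 0 0 0 0 0 0.1" --pt "0 0 0 0 0 0 0.1"

```text
t: 24.3
eef_pos: [0.43, -0.0464, 0.2157]
ee_rot: [-0.704, 0.704, 0.061, -0.066]
wrist_force: [-0.3, 0.7, 0.6]
width: 0.449
```

```bash
sed -i 's/han/han/' han.py; python3 st.py; python3 han.py; python3 - <<'E'
from geo import *
c=cap('top');save('top2.png',c['img'])
hsv=cv2.cvtColor(c['img'],cv2.COLOR_RGB2HSV)
cv2.imwrite('pics/fin.png',cv2.resize(cv2.cvtColor(c['img'],cv2.COLOR_RGB2BGR)[90:330,180:500],None,fx=2.5,fy=2.5))
E
```

```text
24.3 [ 1.13  0.41 -1.39  2.07  0.47  1.05 -0.31] local [-306.    26.4  215.7] F [-0.18  0.71  0.57] w 39.49873233106765
(array([3.6579306 , 3.86707038, 0.04046903]), array([-0.00029719, -0.00740954, -0.00761851]))
24.3 [ 1.13  0.41 -1.39  2.07  0.47  1.05 -0.31] [ 0.43003597 -0.04641287  0.21566646] delta (array([ 3.72498286,  3.8666548 , -0.0258085 ]), array([-0.00029719, -0.00740954, -0.00761851]))
7185 ((-287.76617431640625, 76.9585952758789), (181.2120819091797, 52.03766632080078), 89.9412612915039) [-313.74091356  -13.63075028   92.65946757] [-261.67363502  167.58285014  103.67931738]
bar x [-313.40186559 -306.82637289 -300.40083254] z top 102.12424828129639
```

View pics/fin.png

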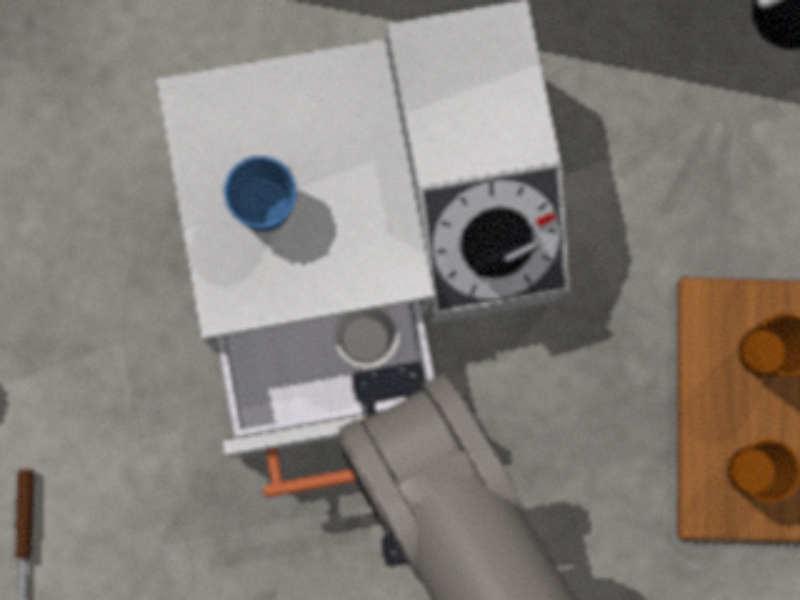

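View pics/w3.png

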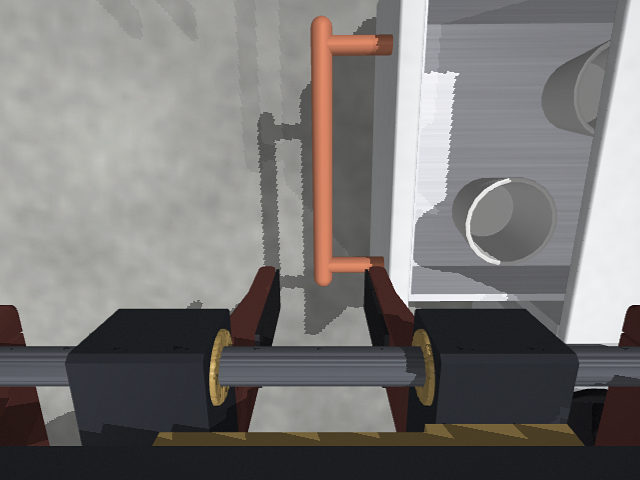

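Pictures: both drawer cups stand upright, at about (505,222) and (590,90) in the wrist view. The handle axis is 109 mm further out than before, and the pointer is still at the tab. The arm touches nothing, so I'm handing in.

```bash
python3 -c "
from h import *
print(order.hand_in())"
```

```text
the job is handed in; nothing more can be done
None
```

The dial is set to the red tab, the drawer is out at its stop, and the job is handed in at about 24 s of the 67 s allowed; no verdict was reported.

- **Dial:** I gripped the bar, turned it about 210° clockwise and let go. The wrist camera then put the pointer at 74.6° and the tab at 74.1°, against the 7.5° allowed.
- **Drawer:** I pinched the copper handle from above and pulled slowly, at no more than about 60 mm/s commanded. The force rose to about 15 N at the stop. The camera showed the handle had moved 109 mm.
- **Cups and other things:** In the last pictures both drawer cups were upright. The blue cup looked undisturbed, as did the tumblers and the part of the spoon in view. I judged these by eye and did not measure them.
- **At hand-in:** The gripper was about 115 mm clear above the handle, with wrist force under 1 N (sensor noise).

**Where checks disagreed:**
- The top and wrist cameras differed by 1–3 mm on the dial axis and the handle position.
- In the last top view the pointer seems to fall slightly short of the tab. I put that down to the stripe sitting 46 mm above the panel and did not remeasure it; nothing touched the dial after the wrist-camera check.

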